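# Start the new bangle post in the display plinth and hang a bangle on it

## Robot

A 6-joint arm with a two-finger parallel gripper is mounted at the origin on the work surface. World frame = base frame: x ahead of the robot, y to its left, z up, the work surface at z = 0. Lengths are in m, angles in rad, forces in N, time in s.
With the tool pointing down it reaches from about 0.275 to 0.875 m from the base axis. Payload 12.5 kg.
Tool frame: the origin (TCP) lies on the centre line of the jaws, within the pads' length; the fingertips stand r.finger_overhang ahead of it and the grasp point (between the pads) lies 3 mm ahead of it (r.finger_overhang is the distance from the TCP to the fingertips, in m); z points along the fingers, y is the direction in which the jaws open and shut (so a half turn about z gives the same grasp; the last joint's range is limited). The gripper opens to 85 mm and grips with 20 to 120 N. Pads are 22 mm wide; open, the fingers measure 114 mm over their backs; the gripper's body (76 mm by 85 mm) begins 54 mm behind the grasp point. The pads swing forward as they close: fully open they stand 13 mm farther back than shut.
Start: joints at [-1.407, 0.351, 1.652, -0, 1.139, -0.085], TCP at [0.135, -0.533, 0.253] pointing down, gripper open.
Joint ranges: [-2.75, 2.75], [-0.79, 2.1], [0.01, 2.65], [-1.57, 4.71], [0.07, 3.14], [-2.87, 2.87]. Speed limits (rad/s): [2.22, 2.22, 2.79, 3.14, 3.14, 3.14].

## Interface

Orientations are given as a unit quaternion [x, y, z, w].
In Python, from cell import r, optics gives the robot as it stands. The module is installed in compiled form; this text tells all that it offers. Calls block until the motion is done:
- r.move_to(position, orientation): joint-space move of the TCP to a pose.
- r.move_linear(position, rot=None, vel=0.15): straight line of the TCP; rot=None keeps the orientation; vel is the mean speed in m/s.
- r.set_joints(angles): joint-space move.
- r.set_gripper(opening, squeeze=None): opening from 0.0 (shut) to 1.0 (fully open); squeeze is the grip in N (None keeps the last); returns when the fingers have stopped.
- r.sleep(seconds).
- r.inverse_kinematics(position, orientation): joint angles nearest the present ones, or None.
- optics.get_image(name): name is "side" or "top"; returns a dict with "pixels" (480x640x3 uint8, red, green, blue), "depth" (480x640 float32, m along the optical axis (not along the pixel's ray), 0 where there is no reading), "fx", "fy", "cx", "cy" (pixels), "camera_from_world" (4x4, takes a point from world to camera coordinates). Camera axes: x right, y down, z forward; pixel columns grow to the right and rows downward; lengths in m; the calibration is good to about 2 mm. A picture is of the moment at which its call begins.
A pose or a line that the arm cannot do raises r.PlanningError and nothing moves.
- r.hand_in(): hands the job in, once; it reports no verdict.
Readings, each from a call of its own:
- r.current_t(): time.
- r.current_q(): joint angles.
- r.current_qvel(): joint speeds.
- r.current_effort(): joint torques, N m.
- r.current_tool_pos(): TCP position.
- r.current_ee_rot(): TCP orientation.
- r.current_contact_force(): force on the tool from outside, world axes, zero at the start.
- r.current_torque(): the same for the moment, N m.
- r.current_opening(): opening from 0.0 (shut) to 1.0 (fully open).
Only numpy, scipy, OpenCV 4.12 (cv2) and the standard library are available. Lean on these libraries where they do the work, as an engineer would, in place of code of your own. Each camera call takes 0.05 s, during which the arm holds its last target. There are 200 camera calls.

## Task

The new raspberry post stands loosely with the point of its wood screw in the pilot hole of the display plinth: press it down firmly and evenly while turning it clockwise, so that the screw cuts its own thread, until its foot sits flush on the wood. Do not spin it in the hole without it sinking, ram it straight in, or turn on once it is home. Then lay the loose purple bangle over the post so that it rests flat on the plinth around it, and leave the pot, the tray and the pliers where they are.

Things in the scene. Friction and masses are not known exactly. Their poses are not given: they have to be found in the camera images.
- plinth: Heavy light-wood display plinth, never moves: 110 x 270 mm, 30 mm high, origin at the centre of its underside, long side along its y. At y = -65 mm a like post is already fitted, with two bangles round it (86 mm wide, up to 28 mm above the wood). At y = +65 mm the new post stands in its pilot hole, without bangle, its foot about 4 mm off the wood
- pilot_hole (a point): mouth of the pilot hole, on the plinth's top face, on the axis of the new post; z of the plinth up
- peg_foot (a point): centre of the underside of the new post's foot, on its axis: about 4 mm above pilot_hole at the start (brass screw seen in the gap), level with it when home. Upright raspberry wooden post: round foot 30 mm wide, 4 mm high; plain round stem 24 mm wide from 6 to 40 mm above the foot's underside; domed top at 48 mm. It only turns and moves along its axis, and stays as it is when let go
- peg_grip (a point): on the new post's axis, 28 mm above its foot's underside: height for the pads; grip with 40 N or more (turning takes 0.1 Nm). Right-hand screw: clockwise from above. Its point first skates, up to nearly half a turn, then bites and sinks until the foot stops on the wood. It needs a steady push of 12 to 16 N all the while it turns: under 11 N it spins and reams, over 17 N it is rammed
- thread_slip (a joint): damage to the thread in the wood, in m, 0 at the start and for a clean thread: how much deeper the post is than its turning in the wood accounts for. It rises when the post is pushed in without turning (rammed) and falls when it is turned without sinking (reamed), also once home. Above 1.2 mm or below -1.5 mm the hole is spoilt
- bangle: loose rigid purple resin bangle lying flat on the bench, a plain ring 86 mm outside, 68 mm inside (wall 9 mm), 14 mm high, about 40 g; origin at the centre of its underside
- bead_pot: small white lidded pot of beads, 53 mm wide, 44 mm high, standing loose near the bangle; origin at its underside; leave alone
- bead_tray: loose wooden sorting tray with beads, 100 x 130 mm, 18 mm high, origin under its centre; leave alone
- pliers: round-nose pliers with dark grips lying loose on the bench beyond the bangle, about 155 mm long, 14 mm high; leave alone

How it is judged:
On the way:
1. the post is screwed home: its foot flush on the wood, thread clean (z of peg_foot in the frame of pilot_hole below 0.0009 m and value of joint thread_slip between -0.0015 and 0.0012 m), for 0.2 s.
At the end, for the whole second after the job is handed in: The new post is home (foot within 0.9 mm of the wood) with a clean thread, and the purple bangle rests flat on the plinth around it (centre within 21 mm of the post's axis, underside within 3 mm of the wood, tilt under 0.1 rad), at rest (z of peg_foot in the frame of pilot_hole below 0.0009 m and horizontal distance between bangle and pilot_hole below 0.021 m and z of bangle in the frame of pilot_hole below 0.003 m and angle between bangle's own z axis and vertical below 0.1 rad and linear speed of bangle below 0.02 m/s); the robot touches nothing.
It fails at once if the post was rammed into the wood without its thread (more than 1.2 mm) (value of joint thread_slip above 0.0012 m).
It fails at once if the post was spun in its hole or turned on when home, reaming the thread (more than 1.5 mm of sinking lost) (value of joint thread_slip below -0.0015 m).
It fails at once if the bead pot, tray or pliers were disturbed (more than 15 mm) (distance of any of bead_pot, bead_tray, pliers from where it was at the start of the episode above 0.015 m).
It also fails if it takes over 72 s, if anything falls off the work surface, if the arm or the gripper's body presses on something with over 40 N, if the wrist force passes 120 N, or if a joint passes its speed limit or range.

## Working session

There is one attempt and no reset: what is moved stays moved. The work goes in short steps, each a Python script; the robot and the scene stay as the last script left them, time stands still between calls to the robot, and variables do not carry over. Pictures are saved under pics/ and viewed, about 8 in all and at most 12, crops included, and the job is handed in when it is done.

```bash
mkdir -p pics; cat > h.py <<'E'
from cell import r, optics
import numpy as np, cv2
def grab(n,save=None):
    im=optics.get_image(n)
    if save: cv2.imwrite('pics/'+save,cv2.cvtColor(im['pixels'],cv2.COLOR_RGB2BGR))
    return im
def ray(im,u,v,z):
    T=np.linalg.inv(im['camera_from_world']); d=T[:3,:3]@[(u-im['cx'])/im['fx'],(v-im['cy'])/im['fy'],1]
    o=T[:3,3]; return o+d*(z-o[2])/d[2]
def cloud(im):
    T=np.linalg.inv(im['camera_from_world']); d=im['depth']
    v,u=np.mgrid[:480,:640]
    P=np.stack([(u-im['cx'])/im['fx']*d,(v-im['cy'])/im['fy']*d,d],-1)
    return P@T[:3,:3].T+T[:3,3]
E
python3 - <<'E'
from h import *
for n in('top','side'):
    im=grab(n,n+'0.png'); T=np.linalg.inv(im['camera_from_world']); print(n,T[:3,3].round(3),T[:3,2].round(3),im['fx'])
print(r.current_t(),r.current_tool_pos(),r.current_ee_rot(),r.finger_overhang,r.current_contact_force())
E
```

```text
top [ 0.422 -0.008  1.294] [ 0.109 -0.014 -0.994] 561.4253480827997
side [-0.21   1.     1.168] [ 0.448 -0.612 -0.651] 604.0928322653301
0.1 [ 0.13540431 -0.53279608  0.25281207] [ 9.92273386e-01  1.24069519e-01 -1.87574201e-05 -5.29774386e-04] 0.022 [-0.13946932  0.14168561 -0.31635025]
```

View pics/top0.png

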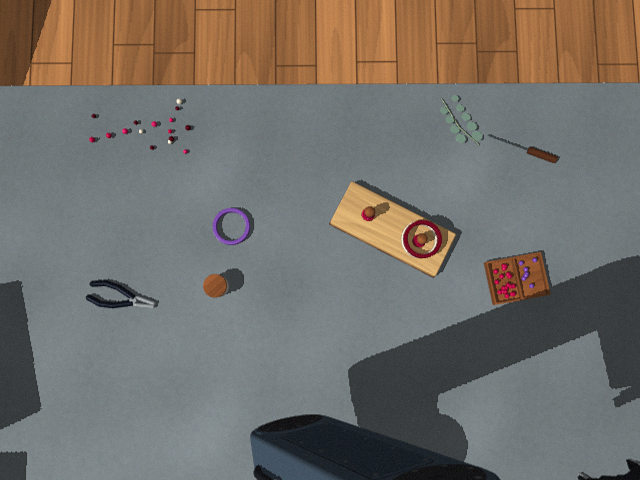

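View pics/side0.png

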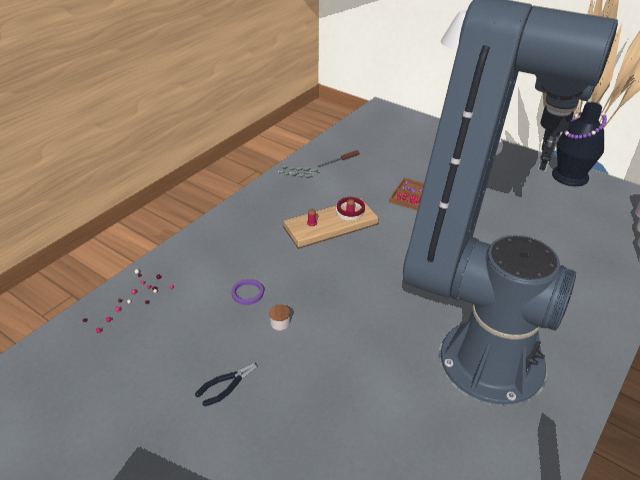

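The top view shows the bangle at (231,226), the new post at (369,213), the fitted post at (421,240), the pot at (216,286), the pliers near (122,295) and the tray at (517,277). The side view agrees with this layout, and nothing is close to the new post.

```bash
python3 - <<'E'
from h import *
for n in('top','side'):
    im=grab(n); P=cloud(im); hsv=cv2.cvtColor(im['pixels'],cv2.COLOR_RGB2HSV); H,S,V=cv2.split(hsv)
    print(n, 'bench z',np.median(P[150:180,260:300,2]) )
    # bangle
    m=((H>120)&(H<150)&(S>80)).astype(np.uint8); 
    k,l,st,c=cv2.connectedComponentsWithStats(m); i=1+np.argmax(st[1:,4]); ys,xs=np.where(l==i)
    cs,_=cv2.findContours((l==i).astype(np.uint8),cv2.RETR_EXTERNAL,cv2.CHAIN_APPROX_NONE)
    W=np.array([ray(im,*q[0],0.012)[:2] for q in cs[0]],np.float32); print('bangle',cv2.minEnclosingCircle(W),'depth z',np.median(P[ys,xs,2]))
    g=P[...,2]
    reg=(P[...,0]>.3)&(P[...,0]<.8)&(P[...,1]<.12)&(P[...,1]>-.27)
    pl=reg&(abs(g-.03)<.006); k,l,st,c=cv2.connectedComponentsWithStats(pl.astype(np.uint8)); i=1+np.argmax(st[1:,4])
    pts=P[l==i]; rc=cv2.minAreaRect(pts[:,:2].astype(np.float32)); print('plinth',rc,np.median(pts[:,2]))
    w,hh=rc[1]; box=cv2.boxPoints(rc); e=box[1]-box[0]; e2=box[2]-box[1]; e=e if np.linalg.norm(e)>np.linalg.norm(e2) else e2; e/=np.linalg.norm(e)
    for s in(1,-1): print(' post?',np.array(rc[0])+s*.065*e)
    po=reg&(g>.062)&(g<.1); k,l,st,c=cv2.connectedComponentsWithStats(po.astype(np.uint8))
    for i in range(1,k):
        if st[i,4]>15: q=P[l==i]; print(' high',st[i,4],q.mean(0).round(4),q.max(0).round(4),q.min(0).round(4),c[i].round(1))
    pot=(P[...,0]>.25)&(P[...,0]<.5)&(P[...,1]>.15)&(P[...,1]<.4)&(g>.035)&(g<.06); q=P[pot]; print('pot',q.mean(0),q.min(0),q.max(0))
E
```

```text
top bench z -0.0011855972837554463
bangle ((0.6243392825126648, 0.18278320133686066), 0.043826136738061905) depth z 0.012204683476123024
plinth ((0.6193857789039612, -0.18101492524147034), (0.25343456864356995, 0.11051774770021439), 62.0777587890625) 0.02924915621494717
 post? [ 0.64982352 -0.12358197]
 post? [ 0.58894804 -0.23844788]
 high 99 [ 0.6448 -0.1298  0.0785] [ 0.6566 -0.119   0.0867] [ 0.6342 -0.1413  0.0623] [369.  211.1]
 high 100 [ 0.5846 -0.2442  0.075 ] [ 0.5964 -0.2337  0.0835] [ 0.5738 -0.2571  0.0629] [421.4 238. ]
pot [0.48223723 0.21372299 0.04306865] [0.46261941 0.18780456 0.0357958 ] [0.49985601 0.23989819 0.04959378]
side bench z -0.00023929532075384063
bangle ((0.6295229196548462, 0.18618574738502502), 0.047869712114334106) depth z 0.013668379271295827
plinth ((0.6209505796432495, -0.1820966750383377), (0.2594483196735382, 0.12103636562824249), 61.50083541870117) 0.0312314270730214
 post? [ 0.65196506 -0.12497311]
 post? [ 0.5899361  -0.23922024]
 high 48 [ 0.5854 -0.2432  0.0748] [ 0.5993 -0.2332  0.0812] [ 0.5754 -0.257   0.0637] [350.2 202.1]
 high 63 [ 0.6453 -0.1275  0.0772] [ 0.6609 -0.1171  0.088 ] [ 0.6334 -0.1474  0.0621] [311.4 212.9]
pot [0.48188412 0.21677262 0.04508552] [0.46321002 0.18650759 0.03518546] [0.49977295 0.24226002 0.05197456]
```

```bash
cat >> h.py <<'E'
from scipy.spatial.transform import Rotation as R
POST=np.array([0.6455,-0.130])
def rot(yaw):  # tool down, tool x at world angle yaw
    return (R.from_euler('z',yaw)*R.from_euler('x',np.pi)).as_quat()
def F(n=5,dt=.02):
    a=[]
    for _ in range(n): a.append(r.current_contact_force()); r.sleep(dt)
    return np.mean(a,0)
E
python3 - <<'E'
from h import *
q=r.inverse_kinematics([*POST,.15],rot(0)); print(q)
q=np.array(q)
for y in(0.5,1,-1): print(y,r.inverse_kinematics([*POST,.15],rot(y)))
q[5]=-2.6
r.set_joints(q); print('t',r.current_t())
r.set_gripper(.6,50); print('t',r.current_t(),r.current_tool_pos(),F(), r.current_t())
p=r.current_tool_pos()
r.move_linear([*POST,.066],vel=.1); print('t',r.current_t(),r.current_tool_pos(),F(),r.current_q())
grab('top','top1.png'); grab('side','side1.png')
im=cv2.imread('pics/side1.png')[140:280,230:410]; cv2.imwrite('pics/s1c.png',cv2.resize(im,None,fx=4,fy=4,interpolation=cv2.INTER_CUBIC))
E
```

```text
[-2.69413940e-01  6.54735129e-01  1.43460660e+00 -4.44089210e-16
  1.05225092e+00  1.30138239e+00]
0.5 [-2.69413940e-01  6.54735129e-01  1.43460660e+00 -4.44089210e-16
  1.05225092e+00  8.01382387e-01]
1 [-2.69413940e-01  6.54735129e-01  1.43460660e+00 -4.44089210e-16
  1.05225092e+00  3.01382387e-01]
-1 [-2.69413940e-01  6.54735129e-01  1.43460660e+00 -4.44089210e-16
  1.05225092e+00  2.30138239e+00]
t 2.5417
t 2.975 [ 0.64548581 -0.13014738  0.15004547] [ 0.17419993  0.44676804 -0.12792445] 3.0583
t 4.05 [ 0.64591689 -0.13012689  0.06671027] [ 0.15913831 -0.25431473  0.02489106] [-2.69402190e-01  7.62742775e-01  1.47020696e+00 -2.28687441e-05
  9.07314324e-01 -2.60001753e+00]
```

View pics/s1c.png

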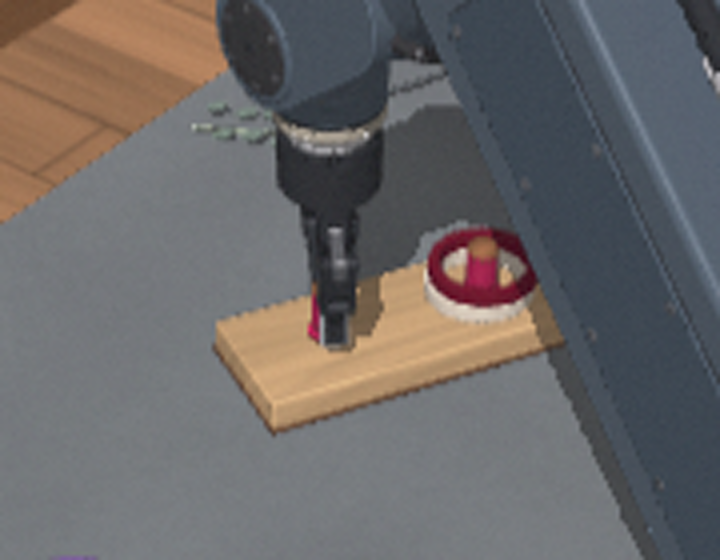

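The crop shows the post (315,315) between the open fingers (338,320). Next I close gently at two yaw angles and centre using the side force.

```bash
python3 - <<'E'
from h import *
def jog(q6):
    q=np.array(r.current_q()); q[5]=q6; r.set_joints(q)
for q6 in(-2.6,-1.03):
    if abs(r.current_q()[5]-q6)>.01: jog(q6)
    b=F(); r.set_gripper(0,20); t=r.current_t(); f=F()
    T=R.from_quat(r.current_ee_rot()).as_matrix()
    print(q6,'t',t,'open',r.current_opening(),'tcp',r.current_tool_pos(),'dF tool',(T.T@(f-b)).round(2),'tooly',T[:,1].round(3))
    r.set_gripper(.5,20); print(r.current_t())
E
```

```text
-2.6 t 4.6667 open 0.27093750590010224 tcp [ 0.64712789 -0.13137769  0.06692109] dF tool [  0.19 -10.19   0.75] tooly [-0.689  0.725 -0.005]
5.075
-1.03 t 6.85 open 0.27293041543407076 tcp [ 0.64607665 -0.12915172  0.06626169] dF tool [ 0.51  5.84 -0.5 ] tooly [0.724 0.69  0.002]
7.2583
```

```bash
python3 - <<'E'
from h import *
n=np.array([[-.689,.725],[.724,.69]]);n/=np.linalg.norm(n,axis=1)[:,None]
c=np.linalg.solve(n,[n[0]@[.64713,-.13138],n[1]@[.64608,-.12915]]); print('axis',c)
# go to start of first screw turn, grip, check
q0=np.array(r.inverse_kinematics([*c,.066],rot(0)));yaw0=q0[5]
q0[5]=-2.75; r.set_joints(q0); print(r.current_t(),r.current_tool_pos()); b=F()
r.set_gripper(0,60); f=F(); T=R.from_quat(r.current_ee_rot()).as_matrix()
print('t',r.current_t(),r.current_tool_pos(),'dF',(f-b).round(2),'base',b.round(2),'yaw0',yaw0)
# push stiffness test
for dz in(.0005,.001,.0015):
    q=np.array(r.inverse_kinematics([*c,.066-dz],rot(yaw0+2.75)));q[5]=-2.75
    r.set_joints(q); t=r.current_t(); print(dz,t,(F()-b).round(2),r.current_tool_pos().round(5))
    if F(3)[2]-b[2]>9: break
E
```

```text
axis [ 0.64769424 -0.13084378]
8.775 [ 0.647681   -0.13086621  0.06598012]
t 9.25 [ 0.64809449 -0.13113626  0.06632189] dF [ 1.62 -2.    1.49] base [ 0.14 -0.22 -0.24] yaw0 1.3010344991871712
0.0005 9.5 [ 0.   -2.16  6.46] [ 0.6481  -0.13111  0.06624]
0.001 9.8833 [-1.46 -2.15 10.71] [ 0.64816 -0.13112  0.06617]
```

```bash
cat >> h.py <<'E'
C=np.array([0.64795,-0.1310]); YAW0=1.301
def jq(z,q6,xy=C):
    q=np.array(r.inverse_kinematics([*xy,z],rot(YAW0-q6))); assert abs(q[3])<.1; q[5]=q6; return q
def turn(zc,q6,q6end,b,step=.2,stall_z=None,ff=0.0):
    """pushes to 14 N, turns in steps, holds the push; stops when sinking stalls"""
    for _ in range(6):
        f=F(3)[2]-b
        if abs(f-14)<.7: break
        zc-=np.clip((14-f)/9000*.9,-.0006,.0006); r.set_joints(jq(zc,q6))
    hist=[]
    while q6<q6end-1e-3:
        f=F(2,.01)[2]-b
        if f>16.8 or f<10.5: print('force!',f)
        zc-=np.clip((14-f)/9000*.7,-.0004,.0004)+ff*step; q6=min(q6+step,q6end)
        r.set_joints(jq(zc,q6)); z=r.current_tool_pos()[2]
        hist.append(z); print('t%.2f q6 %.2f(%.2f) f%.1f zc %.5f z %.5f Mz %.3f'%(r.current_t(),q6,r.current_q()[5],f,zc,z,r.current_torque()[2]))
        if len(hist)>2 and stall_z and z<stall_z and hist[-3]-z<.00006: print('stall'); break
        if len(hist)>3 and hist[-4]-hist[-1]>.0001: ff=.7*ff+.3*(hist[-4]-hist[-1])/(3*step)
    return zc,q6,ff
E
python3 - <<'E'
from h import *
print(turn(.065,-2.75,-1.75,-.24))
E
```

```text
t10.69 q6 -2.55(-2.55) f13.6 zc 0.06462 z 0.06601 Mz 0.002
t11.02 q6 -2.35(-2.35) f14.1 zc 0.06463 z 0.06602 Mz -0.039
t11.34 q6 -2.15(-2.15) f13.7 zc 0.06460 z 0.06604 Mz -0.023
t11.67 q6 -1.95(-1.95) f14.0 zc 0.06460 z 0.06603 Mz 0.014
t11.99 q6 -1.75(-1.75) f13.4 zc 0.06455 z 0.06590 Mz 0.002
(np.float64(0.06455106282199942), -1.75, np.float64(6.158799277525966e-05))
```

```bash
python3 - <<'E'
from h import *
print(turn(.06455,-1.75,2.75,-.24,step=.25,stall_z=.0635,ff=6e-5), F(), r.current_tool_pos())
E
```

```text
t12.71 q6 -1.50(-1.50) f14.0 zc 0.06444 z 0.06564 Mz -0.001
t13.07 q6 -1.25(-1.25) f11.6 zc 0.06424 z 0.06536 Mz -0.038
t13.44 q6 -1.00(-1.00) f11.1 zc 0.06400 z 0.06511 Mz 0.004
t13.81 q6 -0.75(-0.75) f10.8 zc 0.06373 z 0.06483 Mz -0.050
t14.18 q6 -0.50(-0.50) f11.0 zc 0.06341 z 0.06458 Mz -0.009
force! 10.36205483710418
t14.54 q6 -0.25(-0.25) f10.4 zc 0.06298 z 0.06422 Mz 0.032
t14.91 q6 0.00(0.00) f11.5 zc 0.06260 z 0.06393 Mz -0.009
t15.28 q6 0.25(0.25) f12.5 zc 0.06225 z 0.06367 Mz -0.101
t15.64 q6 0.50(0.50) f12.7 zc 0.06191 z 0.06338 Mz -0.008
t16.01 q6 0.75(0.75) f13.6 zc 0.06162 z 0.06310 Mz -0.019
t16.38 q6 1.00(1.00) f11.9 zc 0.06120 z 0.06278 Mz 0.001
t16.74 q6 1.25(1.25) f13.1 zc 0.06086 z 0.06251 Mz -0.009
t17.11 q6 1.50(1.50) f14.0 zc 0.06058 z 0.06221 Mz 0.026
t17.48 q6 1.75(1.75) f14.4 zc 0.06032 z 0.06207 Mz 0.015
t17.84 q6 2.00(2.00) f15.5 zc 0.06017 z 0.06206 Mz -0.041
force! 16.801964423796985
t18.21 q6 2.25(2.25) f16.8 zc 0.06016 z 0.06206 Mz 0.021
stall
(np.float64(0.06015707563492309), 2.25, np.float64(0.000934622769892563)) [-3.81070541 -0.9451349  16.39202951] [ 0.64849558 -0.13126831  0.06202953]
```

Turning sank the post 4.0 mm at a steady 1.15 mm/rad. After that z stopped changing and the force rose, so the post is home. I'll release it, check, then fetch the bangle.

```bash
cat >> h.py <<'E'
U=np.array([.466,.885]); U/=np.linalg.norm(U); Q=rot(-.485)
E
python3 - <<'E'
from h import *
r.set_joints(jq(.0617,2.25)); print(F())
r.set_gripper(.5,30); print(r.current_t(),r.current_tool_pos())
r.move_linear([*C,.13],vel=.15)
B=np.array([.6273,.182]); g=B+.0385*U
r.move_to([*g,.10],Q); r.set_gripper(.32,30); print(r.current_t(),r.current_tool_pos(),r.current_q()[5],F())
for n in('top','side'):
    im=grab(n,n+'2.png'); P=cloud(im); g_=P[...,2]
    m=(np.hypot(P[...,0]-.647,P[...,1]+.13)<.02)&(g_>.058)&(g_<.1); m2=(np.hypot(P[...,0]-.587,P[...,1]+.245)<.02)&(g_>.058)&(g_<.1)
    print(n,m.sum(),P[m].mean(0),np.percentile(g_[m],[80,95]),'ref',P[m2].mean(0),np.percentile(g_[m2],[80,95]))
a=cv2.imread('pics/top2.png')[150:330,150:330];b=cv2.imread('pics/side2.png')[160:340,200:380]
cv2.imwrite('pics/c2.png',cv2.resize(np.hstack([a,b]),(800,400),interpolation=cv2.INTER_CUBIC))
E
```

```text
[ 1.29099201 -2.19606901  6.20020763]
18.9583 [ 0.64753907 -0.13076022  0.06117194]
21.175 [0.64549531 0.2153713  0.10010475] 2.310520479983065 [-0.03512274  0.38191382  0.06259582]
top 99 [ 0.64474242 -0.12967453  0.07478449] [0.07790175 0.08016666] ref [ 0.58466144 -0.24424798  0.07427211] [0.07723096 0.07974006]<stdin>:10: RuntimeWarning: Mean of empty slice.
  ret = um.true_divide(
Traceback (most recent call last):
IndexError: index -1 is out of bounds for axis 0 with size 0
```

By top-camera depth, the new post's dome is now within 0.5 mm of the fitted one; at the start it was about 3.5 mm higher. The side camera's view of the post is blocked. Next I check the gripper over the bangle.

```bash
python3 - <<'E'
from h import *
a=cv2.imread('pics/top2.png')[150:330,150:330];b=cv2.imread('pics/side2.png')[180:360,170:350]
cv2.imwrite('pics/c2.png',cv2.resize(np.hstack([a,b]),(800,400),interpolation=cv2.INTER_CUBIC))
E
```

```text
(no output)
```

View pics/c2.png

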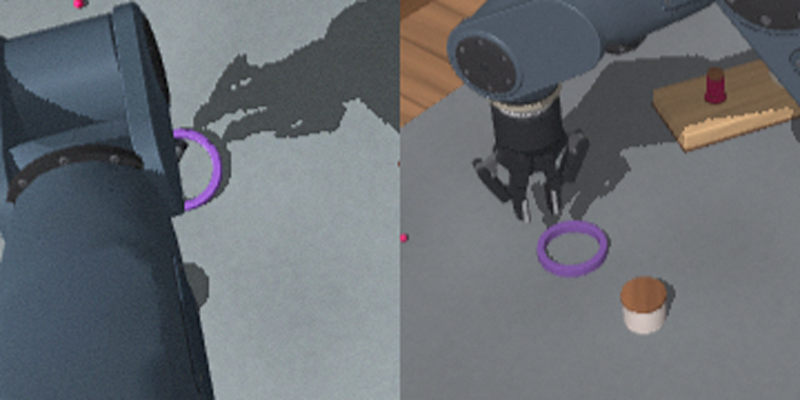

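The gripper straddles the ring's far side: tips near (537,212), ring centre (572,248) in the right half. The post sits flush at (715,85). Now I descend and check the force on the way.

```bash
python3 - <<'E'
from h import *
p=r.current_tool_pos(); g=(np.array([.6273,.182])+.0385*U); b=F()
for z in(.04,.034,.029):
    r.move_linear([*g,z],vel=.1); f=F(3)-b; print(z,r.current_tool_pos().round(4),f.round(2),r.current_t())
    if abs(f[2])>3: break
else:
    r.set_gripper(.2); print(F()-b,r.current_opening())
    r.set_gripper(0,30); f=F()-b; print('closed',r.current_opening(),r.current_tool_pos(),f.round(2),r.current_t())
E
```

```text
0.04 [0.6457 0.2162 0.0407] [ 0.25 -0.15  0.5 ] 22.2417
0.034 [0.6452 0.2161 0.034 ] [-0.12 -0.11 -0.07] 22.5417
0.029 [0.6451 0.2161 0.0288] [-0.03  0.33  0.21] 22.8417
[ 0.0809295   0.0513027  -0.03012716] 0.20031684744391176
closed 0.08966837179397383 [0.64533693 0.21610351 0.02913255] [0.11 0.33 1.  ] 23.5167
```

```bash
python3 - <<'E'
from h import *
g=r.current_tool_pos()[:2]; t=C+.0455*U
r.move_linear([*g,.15],vel=.15); print(r.current_opening(),r.current_t())
r.move_to([*t,.15],Q); print(r.current_tool_pos(),r.current_opening(),r.current_t())
for n in('top','side'): grab(n,n+'3.png')
a=cv2.imread('pics/top3.png')[130:310,290:470];b=cv2.imread('pics/side3.png')[110:290,220:400]
cv2.imwrite('pics/c3.png',cv2.resize(np.hstack([a,b]),(800,400),interpolation=cv2.INTER_CUBIC))
E
```

```text
0.09030707309800631 24.475
[ 0.66925293 -0.08940783  0.14984586] 0.09071288202929531 25.65
```

View pics/c3.png

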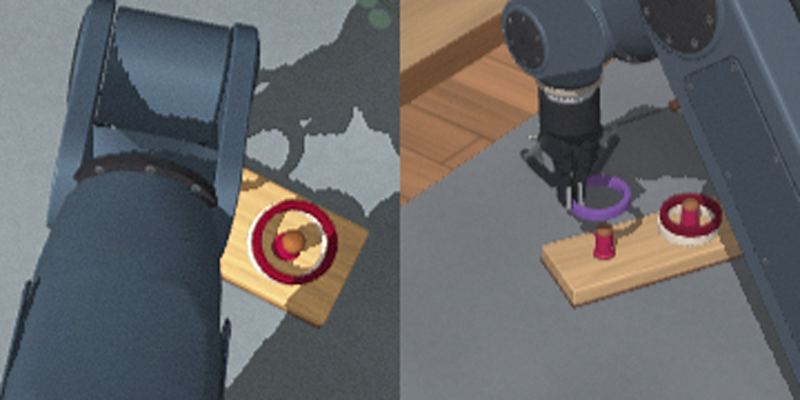

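The ring is held level at (600,198) in the right half, straight above the post at (603,240). I lower it until it touches, with the force checked, then release.

```bash
python3 - <<'E'
from h import *
t=C+.0455*U; b=F()
for z in(.085,.063,.061,.060,.059,.0585):
    r.move_linear([*t,z],vel=.1); f=F(3)-b; print(z,r.current_tool_pos().round(4),f.round(2),r.current_t())
    if abs(f[2])>2.5 or np.hypot(*f[:2])>4: break
E
```

```text
0.085 [ 0.6696 -0.0908  0.0858] [ 0.65 -0.05  0.65] 26.6833
0.063 [ 0.6692 -0.0907  0.0629] [-0.38 -0.47  0.17] 27.1
0.061 [ 0.6692 -0.0908  0.0612] [ 0.19 -0.36  0.19] 27.4
0.06 [ 0.6692 -0.0907  0.06  ] [0.44 0.17 0.22] 27.7
0.059 [ 0.6693 -0.0908  0.0591] [0.36 0.18 0.94] 28.0
0.0585 [ 0.6693 -0.0908  0.0591] [-0.78  0.09  6.13] 28.3
```

Contact comes at the expected height, TCP z 0.059. I open to about 20 mm, which keeps the inner finger off the post, then retract and look.

```bash
python3 - <<'E'
from h import *
t=C+.0455*U
r.move_linear([*t,.0592],vel=.1); r.set_gripper(.22,30); print(F(),r.current_opening())
r.move_linear([*t,.16],vel=.12); print(r.current_t(),F())
r.move_to([.5,.0,.3],Q); q=np.array(r.current_q()); q[0]=1.2; r.set_joints(q); print(r.current_t())
for n in('top','side'):
    im=grab(n,n+'4.png'); P=cloud(im); H,S,V=cv2.split(cv2.cvtColor(im['pixels'],cv2.COLOR_RGB2HSV))
    d=np.hypot(P[...,0]-.648,P[...,1]+.131)<.08
    m=(H>120)&(H<150)&(S>80)&d
    cs,_=cv2.findContours(m.astype(np.uint8),cv2.RETR_EXTERNAL,cv2.CHAIN_APPROX_NONE); c=max(cs,key=cv2.contourArea)
    W=np.array([ray(im,*k[0],.042)[:2] for k in c],np.float32); print(n,'bangle',cv2.minEnclosingCircle(W))
    pts=P[m]; A=np.c_[pts[:,:2]-pts[:,:2].mean(0),np.ones(len(pts))]; print(' plane',np.linalg.lstsq(A,pts[:,2],rcond=None)[0])
    g=P[...,2]
    for c0 in((.647,-.13),(.587,-.245)):
        k=(np.hypot(P[...,0]-c0[0],P[...,1]-c0[1])<.02)&(g>.062)&(g<.1); print(' post',k.sum(),P[k].mean(0).round(4))
a=cv2.imread('pics/top4.png')[130:310,290:470];b=cv2.imread('pics/side4.png')[110:290,220:400]
cv2.imwrite('pics/c4.png',cv2.resize(np.hstack([a,b]),(800,400),interpolation=cv2.INTER_CUBIC))
E
```

```text
[-0.1059416   0.13615191 -0.11230767] 0.22181282700038002
29.8917 [ 0.1119238  -0.11433365  0.03470911]
33.075
top bangle ((0.6481694579124451, -0.12394407391548157), 0.04309825226664543)
 plane [-0.00660096 -0.00352389  0.04185443]
 post 98 [ 0.6449 -0.1299  0.0744]
 post 101 [ 0.5846 -0.2442  0.0744]
side bangle ((0.6516725420951843, -0.12177523970603943), 0.048174887895584106)
 plane [ 0.01615344 -0.00342402  0.04242514]
 post 58 [ 0.6443 -0.127   0.0742]
 post 57 [ 0.584  -0.2414  0.0741]
```

View pics/c4.png

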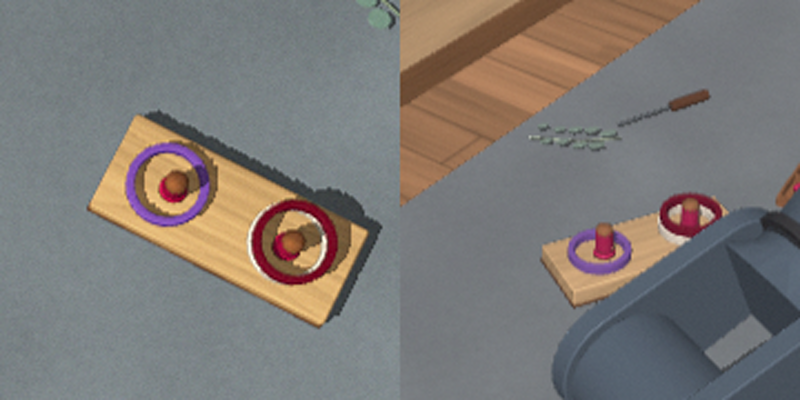

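The bangle lies flat around the post at (168,183) in the left half. Its centre is about 7 mm from the axis, and both posts measure the same height. I'm handing in.

```bash
python3 - <<'E'
from h import *
print(F(),r.current_t()); r.hand_in(); print('done')
E
```

```text
[ 0.11218249  0.11951463 -0.17077695] 33.2583
the job is handed in; nothing more can be done
done
```

The post is screwed home and the purple bangle lies flat around it. I handed the job in at 33 s of the 72 s allowed, with the robot clear and touching nothing.

**Post:** I gripped it on its axis at 60 N and turned it clockwise about 5 rad under a push of about 14 N. It bit after roughly 1 rad and sank 4.0 mm at about 1.15 mm/rad until the foot stopped on the wood. In both cameras its top now matches the fitted post's within about 0.2 mm.

**Bangle:** I laid it over the post until it touched the plinth. Its centre is about 7 mm from the post's axis, its top is 42–43 mm above the bench (44 mm expected), and its tilt is under 0.02 rad.

**Checks that were not clean:**
- **Push force:** Readings were slightly low for about 1 rad during the sinking (10.4–11.6 N, one below the 11 N limit). They peaked at 16.8 N once the post was home.
- **Over-turning:** I turned about 0.6 rad after the foot seated. I estimate that cost roughly 0.6 mm of reaming, against the 1.5 mm limit, but `thread_slip` itself could not be read.
- **Calibration:** The top camera read the post about 3 mm off in x compared with where the grip found it, so I went by the grip.
- **Pot, tray and pliers:** I did not measure them again at the end. The arm never went near the tray or pliers and met no unexpected contact beside the pot.

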